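# Stand the toppled bottle and carton up in the pantry tray

## Task

A bottle and a carton have toppled over in the two-lane pantry tray. Stand each one upright, top up, in the lane it lies in, and close it up to the low container at its foot end so that the two touch or stand only a few millimetres apart. Set them down without banging, do not shove or tip the low containers, and leave everything else on the worktop alone.

Things in the scene. Friction and masses are not known exactly. Their poses are not given: they have to be found in the camera images.
- tray: grey two-lane tray, fixed, 206 x 432 x 14 mm; origin at the centre of its underside. Lanes run along its y, centred at x = -60 and +60 mm, each 74 mm wide and 424 mm long inside; floor 6 mm and rims (4 mm thick) 14 mm above the worktop. In each lane a low container stands near each end (about 170 mm from the tray's centre) with one tall thing lying between
- bottle: white eight-sided bottle with narrower round neck and cap, 165 mm tall, about 0.3 kg (varies), lying along a lane, cap towards the tray's +y. Origin on its axis at half its height (82.5 mm from the foot); z points from foot to cap. It lies on a flat. Body 54 mm across opposite flats up to 124 mm above the foot, then the shoulder narrows to a 30 mm neck at 142 mm
- bottle_foot (a point): centre of the bottle's underside (foot), same axes as the bottle
- carton: white square drinks carton with a roof-shaped top, 165 mm tall, about 0.3 kg (varies). It lies on one flat side along the other lane with its top towards the tray's -y. Origin on its axis at half its height (82.5 mm from the foot); its z axis points from foot to top. Body 54 x 54 mm from the foot to 127 mm above the foot, then the roof
- carton_foot (a point): centre of the carton's underside (foot), same axes as the carton
- jam_jar: amber jam jar with a steel lid, standing upright in a lane of the tray; 64 mm across at its widest (from the foot up), 64 mm tall, about 0.45 kg; origin at the centre of its underside, z up
- food_tin: plain steel food tin, standing upright in a lane of the tray; 64 mm across at its widest (from the foot up), 56 mm tall, about 0.45 kg; origin at the centre of its underside, z up
- spread_tub: white plastic tub with lid, standing upright in a lane of the tray; 64 mm across at its widest (from the foot up), 50 mm tall, about 0.45 kg; origin at the centre of its underside, z up
- spice_jar: clear glass jar with a wooden lid, standing upright in a lane of the tray; 64 mm across at its widest (from the foot up), 66 mm tall, about 0.45 kg; origin at the centre of its underside, z up
- mug: white mug 82 mm across, 95 mm tall, to the right of the tray; origin at the centre of its underside; leave alone
- bowl: blue bowl 150 mm across, 60 mm tall, to the left of the tray; origin at the centre of its underside; leave alone
- pepper_mill: dark wooden pepper mill 56 mm across, 145 mm tall, to the right of the tray; origin at the centre of its underside; leave alone
- sponge: yellow sponge block 110 x 70 x 28 mm, to the left of the tray; origin at the centre of its underside; leave alone
Not all that is in view belongs to the job. Leave any blue or purple look-alike of the bottle alone.

How it is judged:
By the outcome, as a careful person would: the job done as asked, in the order asked, and still so for the second after the job is handed in, with the robot touching nothing.
It also fails if it takes over 64 s, if anything falls off the work surface, if the arm or the gripper's body presses on something with over 40 N, if the wrist force passes 120 N, or if a joint passes its speed limit or range.

## Robot

A 7-joint arm with a two-finger parallel gripper is mounted at the origin on the work surface. World frame = base frame: x ahead of the robot, y to its left, z up, the work surface at z = 0. Lengths are in mm, angles in rad, forces in N, time in s.
With the tool pointing down it reaches from about 425 to 1025 mm from the base axis. Payload 3.6 kg.
Tool frame: the origin (TCP) lies at the very end of the fingers, on their centre line; the grasp point (between the pads) lies 19 mm behind it; z points along the fingers, y is the line along which they close (so a half turn about z gives the same grasp; the last joint's range is limited). The gripper opens to 85 mm and grips with 20 to 120 N. Pads are 22 mm wide; open, the fingers measure 114 mm over their backs; the gripper's body (76 mm by 85 mm) begins 54 mm behind the grasp point. The pads swing forward as they close: fully open they stand 13 mm farther back than shut.
Start: joints at [-1.403, 0.591, 0.048, 1.609, -0.033, 0.943, -0.034], TCP at [186.939, 700.488, 231.302] pointing down, gripper open.
Joint ranges: [-2.69, 2.69], [-0.47, 2.24], [-1.27, 1.36], [0.19, 2.51], [-1.53, 4.68], [0.08, 2.07], [-3.09, 3.09]. Speed limits (rad/s): [2.57, 2.57, 3.14, 3.14, 3.14, 3.14, 3.14].

## Interface

Orientations are given as a 3x3 rotation matrix whose columns are the frame's x, y, z axes.
In Python, from bench import r gives the robot as it stands. Calls block until the motion is done:
- r.move_ptp(position, orientation): joint-space move of the TCP to a pose.
- r.line_to(position, frame=None, vel=150): straight line of the TCP; frame=None keeps the orientation; vel is the mean speed in mm/s.
- r.set_joints(angles): joint-space move.
- r.move_gripper(opening, strength=None): finger opening in mm; strength is the grip in N (None keeps the last); returns when the fingers have stopped.
- r.wait(seconds).
- r.inverse_kinematics(position, orientation): joint angles nearest the present ones, or None.
- r.grab_frame(name): name is "scene" or "top" or "wrist"; returns the picture (420x560x3 uint8, red, green, blue); there is no depth.
- r.camera_model(name): a dict with "mtx" (3x3 intrinsics, pixels), "R" (3x3) and "t" (3): a world point X has camera coordinates R X + t. Camera axes: x right, y down, z forward; pixel columns grow to the right and rows downward; lengths in mm; the calibration is good to about 2 mm. A picture is of the moment at which its call begins: read the wrist's pose just before it. camera_model takes no time and is no camera call; for the wrist camera it gives the pose at the moment of the call.
A pose or a line that the arm cannot do raises r.MotionError and nothing moves.
- r.finish_job(): hands the job in; it is judged then, once.
Readings, each from a call of its own:
- r.current_t(): time.
- r.current_joint_positions(): joint angles.
- r.current_joint_vel(): joint speeds.
- r.current_joint_efforts(): joint torques, N m.
- r.current_ee_pos(): TCP position.
- r.current_eef_rot(): TCP orientation.
- r.current_force(): force on the tool from outside, world axes, zero at the start.
- r.current_moment(): the same for the moment, N m.
- r.current_grip_width(): finger opening in mm.
- r.current_grasp_force(): force on a finger pad.
Only numpy, scipy, OpenCV 4.12 (cv2) and the standard library are available. Lean on these libraries where they do the work, as an engineer would, in place of code of your own. Each camera call takes 0.05 s, during which the arm holds its last target. There are 200 camera calls.

## Working session

There is one attempt and no reset: what is moved stays moved. The work goes in short steps, each a Python script; the robot and the scene stay as the last script left them, time stands still between calls to the robot, and variables do not carry over. Pictures are saved under pics/ and viewed, at most 10 in all, crops included, and the job is handed in when it is done.

```bash
ls; mkdir -p pics; python3 - <<'E'
from bench import r
import cv2,numpy as np
print(r.current_t())
for n in("top","scene"):
    im=r.grab_frame(n);cv2.imwrite(f"pics/{n}0.png",cv2.cvtColor(im,cv2.COLOR_RGB2BGR))
    c=r.camera_model(n);print(n,np.round(c["mtx"],1).tolist(),np.round(c["R"],3).tolist(),np.round(c["t"],1))
E
```

```text
pics
0.0
top [[538.9, 0.0, 283.5], [0.0, 538.9, 209.2], [0.0, 0.0, 1.0]] [[-0.059, -0.998, 0.001], [-0.978, 0.058, -0.201], [0.201, -0.013, -0.979]] [  17.2  438.  1667.3]
scene [[514.9, 0.0, 287.8], [0.0, 514.9, 211.9], [0.0, 0.0, 1.0]] [[0.683, 0.731, 0.012], [0.558, -0.51, -0.654], [-0.472, 0.453, -0.756]] [-303.  -212.9 1720.2]
```

View pics/top0.png

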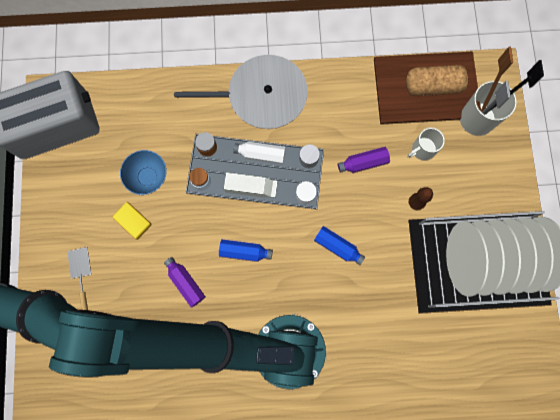

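View pics/scene0.png

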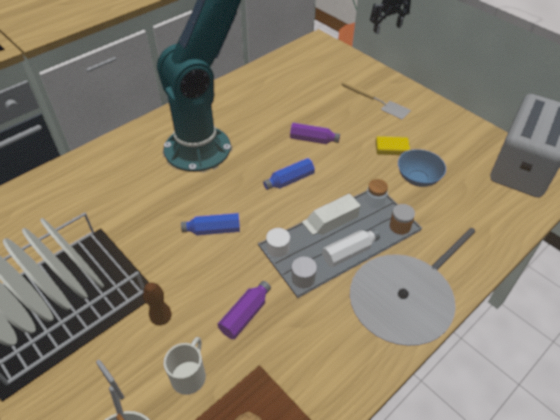

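The top view shows the tray at about (187–323, 134–208). In the far lane the bottle has its foot at about (284,154), next to the tin at (309,154). In the near lane the carton's foot is at about (225,183), next to the wooden-lid spice jar at (199,177). Next I'll locate the tray and look from above it.

```bash
cat > h.py <<'E'
from bench import r
import cv2,numpy as np
def ray(c,u,v,z):
    R=np.array(c["R"]);t=np.array(c["t"]);d=R.T@np.linalg.inv(c["mtx"])@[u,v,1.];o=-R.T@t
    return o+d*(z-o[2])/d[2]
def save(im,n): cv2.imwrite(f"pics/{n}.png",cv2.cvtColor(im,cv2.COLOR_RGB2BGR))
def down(yaw): # tool y (closing line) at yaw+90... x axis along yaw
    c,s=np.cos(yaw),np.sin(yaw); return np.array([[c,s,0],[s,-c,0],[0,0,-1.]])
E
python3 - <<'E'
from h import *
c=r.camera_model("top")
P=np.array([ray(c,u,v,14) for u,v in[(196,134),(323,150),(318,208),(187,193)]]);print(np.round(P,0))
m=P.mean(0);print(m,np.linalg.norm(P[1]-P[0]),np.linalg.norm(P[3]-P[0]))
print(np.round(r.current_eef_rot(),2).tolist())
cw=r.camera_model("wrist");R=r.current_eef_rot();o=-np.array(cw["R"]).T@np.array(cw["t"])
print("cam in tool",R.T@(o-r.current_ee_pos()),np.round(np.array(cw["R"])@R,2).tolist(),cw["mtx"])
for h in(300,350,400,450,500):
  for yaw in(0,np.pi/2,-np.pi/2,np.pi):
    q=r.inverse_kinematics([m[0],m[1],h],down(yaw)); print(h,round(yaw,1),None if q is None else np.round(q,2))
E
```

```text
[[ 717.  267.   14.]
 [ 636. -152.   14.]
 [ 442. -121.   14.]
 [ 517.  301.   14.]]
[578.07064262  73.8260779   14.        ] 425.72018355908693 203.09160023998302
[[-0.97, 0.26, -0.0], [0.26, 0.97, -0.0], [-0.0, -0.0, -1.0]]
cam in tool [  80.49258288   -0.37363189 -142.14763878] [[-0.0, 1.0, 0.0], [-0.95, -0.0, -0.31], [-0.31, -0.0, 0.95]] [[299.09703317   0.         279.75832928]
 [  0.         299.09703317 203.02323413]
 [  0.           0.           1.        ]]
300 0 [-0.87  0.48  0.96  1.89 -0.46  1.01 -1.28]
300 1.6 [-0.63  0.38  0.58  1.88 -0.25  0.95  0.06]
300 -1.6 [-0.09  0.34 -0.15  1.86  0.06  0.94  2.87]
300 3.1 [-0.41  0.34  0.27  1.87 -0.11  0.94  1.48]
350 0 [-0.94  0.45  1.05  1.83 -0.44  1.11 -1.3 ]
350 1.6 [-0.67  0.33  0.61  1.82 -0.22  1.05  0.03]
350 -1.6 [-0.15  0.29 -0.07  1.8   0.02  1.05  2.91]
350 3.1 [-0.47  0.3   0.34  1.82 -0.11  1.04  1.49]
400 0 [-0.99  0.42  1.12  1.77 -0.41  1.21 -1.32]
400 1.6 [-0.7   0.29  0.64  1.76 -0.19  1.16  0.  ]
400 -1.6 [-0.2   0.25 -0.    1.74  0.    1.15  2.94]
400 3.1 [-0.52  0.27  0.4   1.75 -0.11  1.15  1.49]
450 0 [-1.01  0.38  1.14  1.69 -0.36  1.3  -1.37]
450 1.6 [-0.72  0.26  0.67  1.68 -0.17  1.26 -0.02]
450 -1.6 [-0.26  0.22  0.06  1.66 -0.02  1.26  2.95]
450 3.1 [-0.57  0.24  0.46  1.67 -0.11  1.25  1.49]
500 0 [-1.01  0.34  1.12  1.6  -0.31  1.39 -1.43]
500 1.6 [-0.74  0.24  0.7   1.6  -0.16  1.36 -0.03]
500 -1.6 [-0.3   0.2   0.12  1.58 -0.03  1.36  2.96]
500 3.1 [-0.61  0.22  0.51  1.59 -0.11  1.36  1.49]
```

```bash
cat >> h.py <<'E'
PSI=-0.19; C0=np.array([578.,74.])
def frame(psi=PSI):
    return np.array([np.cos(psi),np.sin(psi),0]),np.array([-np.sin(psi),np.cos(psi),0])
def tool(psi,beta,flip):
    """closing line along tray x; tool z = -Z tilted towards tray y by beta (z=sin b*ey - cos b*Z)"""
    ex,ey=frame(psi);Z=np.array([0,0,1.])
    z=np.sin(beta)*ey-np.cos(beta)*Z; y=ex*(1 if flip else -1); x=np.cross(y,z)
    return np.stack([x,y,z],1)
E
python3 - <<'E'
from h import *
ex,ey=frame()
D=np.pi/180
p=C0-45*ex[:2]
r.move_ptp([p[0],p[1],290],down(PSI+np.pi))
c=r.camera_model("wrist");im=r.grab_frame("wrist");save(im,"w0");np.savez("w0.npz",im=im,**{k:np.array(c[k]) for k in("mtx","R","t")})
print(r.current_t())
for nm,lx,y0,y1,s in(("bottle",60,0,-110,1),("carton",-60,0,110,-1)):
  for a in(15,25,35,45):
    for f in(0,1):
      out=[]
      for b,y,h in((-a,y0,35),(-a,y0,150),(45-a,(y0+y1)/2,170),(90-a,y1,150),(90-a,y1,95)):
        R=tool(PSI,s*b*D,f); g=np.array([*C0,0])+lx*ex+y*ey+[0,0,h]
        q=r.inverse_kinematics(g+19*R[:,2],R); out.append(None if q is None else np.round(q,1).tolist())
      print(nm,a,f,out if None not in out else [o is not None for o in out])
E
```

```text
2.6667
bottle 15 0 [[-0.3, 0.8, 0.1, 1.9, 0.3, 0.6, 2.4], [-0.3, 0.6, 0.0, 1.8, 0.3, 0.8, 2.5], [0.8, 0.9, -1.1, 1.9, 0.4, 0.6, 2.6], [-0.1, 1.1, 0.8, 1.9, -1.5, 2.0, -1.7], [0.0, 1.2, 0.6, 1.9, -1.5, 1.9, -1.7]]
bottle 15 1 [[-0.7, 0.9, 0.6, 1.9, -0.4, 0.6, -0.1], [-0.7, 0.8, 0.7, 1.8, -0.3, 0.8, -0.1], [-0.1, 0.6, 0.4, 2.0, -1.0, 0.9, 0.8], [0.3, 0.9, 0.2, 1.9, -1.3, 1.5, 1.3], [0.3, 1.0, 0.2, 1.9, -1.3, 1.5, 1.4]]
bottle 25 0 [[-0.4, 0.9, 0.1, 1.8, 0.4, 0.7, 2.3], [-0.4, 0.7, 0.1, 1.8, 0.4, 0.9, 2.3], [0.7, 0.7, -0.9, 1.9, 0.4, 0.6, 2.6], [-0.1, 1.1, 0.8, 1.9, -1.5, 1.8, -1.8], [-0.1, 1.2, 0.8, 1.9, -1.5, 1.9, -1.7]]
bottle 25 1 [[-0.8, 1.0, 0.7, 1.8, -0.2, 0.7, -0.3], [-0.8, 0.8, 0.7, 1.8, -0.1, 0.8, -0.3], [-0.2, 0.6, 0.4, 2.0, -0.9, 0.8, 0.6], [0.3, 0.9, 0.2, 1.9, -1.3, 1.4, 1.2], [0.3, 1.0, 0.2, 1.9, -1.3, 1.3, 1.3]]
bottle 35 0 [[-0.5, 0.9, 0.2, 1.8, 0.5, 0.9, 2.2], [-0.5, 0.7, 0.1, 1.7, 0.5, 1.1, 2.3], [0.1, 0.6, -0.2, 1.9, -0.1, 0.6, 3.0], [-0.2, 1.1, 1.0, 2.0, -1.5, 1.8, -1.8], [-0.1, 1.1, 0.8, 1.9, -1.5, 1.7, -1.8]]
bottle 35 1 [[-0.8, 1.1, 0.7, 1.8, -0.1, 0.8, -0.4], [-0
[... 1519 characters left out ...]
 [-0.7, 0.9, 0.0, 1.7, 0.5, 1.4, 1.9], [-0.7, 0.9, 0.0, 1.7, 0.5, 1.4, 1.9]]
carton 35 1 [[0.1, 0.8, -0.1, 2.2, -1.5, 0.6, 1.4], [-0.1, 0.6, 0.2, 2.2, -1.3, 0.8, 1.0], [-0.8, 0.6, 0.6, 2.0, -0.3, 0.7, -0.3], [-1.2, 1.0, 0.8, 1.7, 0.1, 1.2, -0.7], [-1.2, 1.1, 0.8, 1.7, 0.0, 1.2, -0.7]]
carton 45 0 [[0.8, 1.1, -0.9, 2.2, 0.1, 0.1, 3.1], [-0.5, 0.9, 1.0, 2.3, -1.5, 1.5, -1.8], [-0.3, 0.5, -0.1, 2.1, 0.1, 0.6, 2.5], [-0.7, 0.8, 0.0, 1.8, 0.5, 1.3, 2.0], [-0.7, 0.9, 0.1, 1.8, 0.5, 1.2, 2.0]]
carton 45 1 [[0.6, 1.0, -0.7, 2.2, -1.2, 0.3, 1.2], [0.0, 0.6, 0.2, 2.2, -1.4, 0.9, 1.2], [-0.7, 0.5, 0.5, 2.1, -0.5, 0.6, -0.1], [-1.1, 0.9, 0.8, 1.8, 0.0, 1.1, -0.6], [-1.1, 1.0, 0.8, 1.8, -0.0, 1.0, -0.6]]
```

View pics/w0.png

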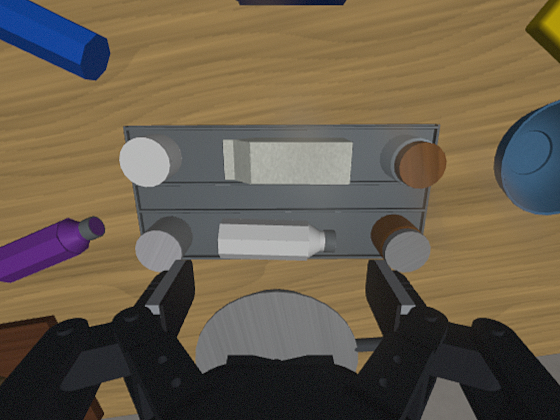

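The wrist view shows the tub at (146,162), spice jar (420,165), tin (162,249) and jam jar (407,249). The carton spans columns 222–352 with its foot at 352, and the bottle spans 218–336 with its foot at 218. I'll enlarge this to read it more precisely.

```bash
python3 - <<'E'
import numpy as np,cv2
im=np.load("w0.npz")["im"][115:275,115:455]
g=cv2.resize(im,None,fx=2.35,fy=2.35,interpolation=cv2.INTER_CUBIC)
g=np.clip(g.astype(float)*1.15,0,255).astype(np.uint8)
cv2.imwrite("pics/w0c.png",cv2.cvtColor(g,cv2.COLOR_RGB2BGR))
full=np.load("w0.npz")["im"]; hsv=cv2.cvtColor(full,cv2.COLOR_RGB2HSV)
m=((hsv[...,2]>165)&(hsv[...,1]<45)).astype(np.uint8);m[:118]=0;m[268:]=0
n,l,s,c=cv2.connectedComponentsWithStats(m)
for i in range(1,n):
    if s[i][4]>300: print(s[i],c[i].round(1))
E
```

```text
[ 119  138   51   49 1897] [144.  161.7]
[223 140  11  39 354] [228.3 158.8]
[ 250  143  102   41 3260] [299.  162.9]
[ 218  225  107   31 2644] [267.  240.6]
```

View pics/w0c.png

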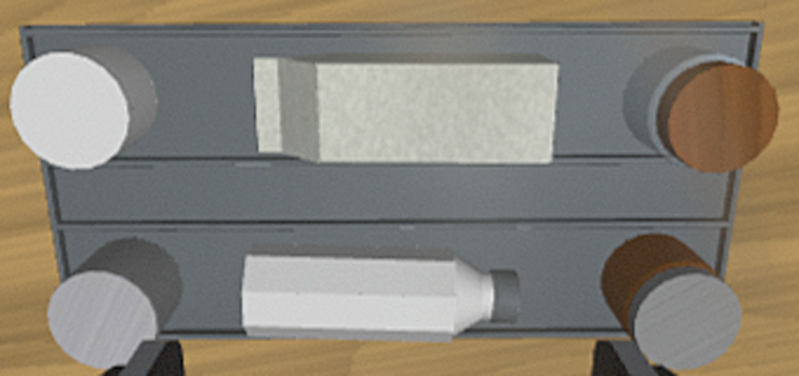

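Crop readings: the lid centres are tub (70,111), spice jar (717,118), tin (103,320) and jam jar (688,321). The carton's upper-face foot edge runs from (557,65) to (552,162). The bottle's foot is at column 244 and its cap end at column 520. The tray's near corners are (20,26) and (762,22).

```bash
python3 - <<'E'
import numpy as np
from h import ray,frame,PSI,C0
c=dict(np.load("w0.npz"))
f=lambda u,v,z:ray(c,u/2.35+115,v/2.35+115,z)
n1,n2=f(20,26,14),f(762,22,14); d=n2-n1
psi=-np.arctan2(d[0],d[1]); print("psi",psi,np.linalg.norm(d))
ex,ey=frame(psi); T=(n1+n2)/2+103*ex; print("tray",T)
for n,u,v,z in(("tub",70.5,111,56),("spice",717.5,118,72),("tin",103,320,62),("jam",688,321,70),("cfoot+",557,65,60),("cfoot-",552,162,60),("croof+",316,64,60),("croof-",319,162,60),("bfoot top",245,303,60),("bfoot mid",243,297,33),("bbody end",455,305,60),("cap end",519,296,40),("bfootfar",244,333,33),("midrim",400,160,14),("midrim2",400,222,14)):
    p=f(u,v,z); print(n,p.round(0),"tray",np.round([(p-T)@ex,(p-T)@ey],1))
E
```

```text
psi -0.18321240195582875 427.96364344242085
tray [582.58546385  76.72619085  14.        ]
tub [491. -82.  56.] tray [ -61.1 -173. ]
spice [556. 253.  72.] tray [-58.6 168.8]
tin [ 612. -101.   62.] tray [  61.1 -169.2]
jam [672. 233.  70.] tray [ 59.4 169.5]
cfoot+ [515. 177.  60.] tray [-84.7  86.6]
cfoot- [567. 169.  60.] tray [-32.4  87.5]
croof+ [491.  54.  60.] tray [-85.9 -39.3]
croof- [543.  44.  60.] tray [-33.1 -39.6]
bfoot top [618. -17.  60.] tray [ 51.5 -85.8]
bfoot mid [625. -26.  33.] tray [ 60.5 -92.9]
bbody end [642. 103.  60.] tray [53.4 36.8]
cap end [653. 143.  40.] tray [57.4 77.9]
bfootfar [650. -31.  33.] tray [ 85.7 -94. ]
midrim [562.  86.  14.] tray [-22.2   5.4]
midrim2 [601.  79.  14.] tray [18.1  5.4]
```

```bash
cat >> h.py <<'E'
PS=-0.184; T=np.array([582.6,76.7,0]); EX,EY=frame(PS); D=np.pi/180; E_=4.
def pose(x,y,z,beta,flip):
    R=tool(PS,beta,flip); return T+x*EX+y*EY+[0,0,z]+19*R[:,2],R
def pick(s,x,yfoot,d,a,flip):
    """s=+1: top towards +y (foot towards -y); s=-1 the reverse"""
    p,R=pose(x,yfoot+s*d,33+E_,-s*a*D,flip)
    r.move_ptp(p-110*R[:,2],R); r.line_to(p,vel=120); r.move_gripper(40,45)
    print("grip",r.current_grip_width(),r.current_grasp_force(),r.current_t())
    y=yfoot+s*d
    r.line_to(pose(x,y,80,-s*a*D,flip)[0],vel=80)
def raise_(s,x,y0,yaxis,d,a,flip):
    y1=yaxis-s*E_
    for f in(1/3,2/3,1):
        p,R=pose(x,y0+(y1-y0)*f,80+(6+d+30-80+20*(f<1))*f,s*(90*f-a)*D,flip); r.line_to(p,R,vel=70)
def lower(s,x,yaxis,d,a,flip,thr=2.5):
    y1=yaxis-s*E_;b=s*(90-a)*D
    r.line_to(pose(x,y1,6+d+4,b,flip)[0],vel=50); r.wait(.2); f0=r.current_force()[2]
    for k in range(14):
        r.line_to(pose(x,y1,6+d+4-.6*(k+1),b,flip)[0],vel=15); df=r.current_force()[2]-f0
        if df>thr: break
    print("down",4-.6*(k+1),df,r.current_t())
def release(h=120):
    r.move_gripper(85); R=r.current_eef_rot();p=r.current_ee_pos(); r.line_to(p-h*R[:,2],vel=120)
def wpic(n):
    c=r.camera_model("wrist");im=r.grab_frame("wrist");save(im,n);np.savez(n+".npz",im=im,**{k:np.array(c[k]) for k in("mtx","R","t")})
E
python3 - <<'E'
from h import *
pick(1,60,-87,95,30,1)
raise_(1,60,8,-103,95,30,1)
print(r.current_force(),r.current_t(),r.current_joint_positions())
lower(1,60,-103,95,30,1)
wpic("w1")
for a,d in((15,100),(20,100),(25,98)):
  for f in (0,1):
    o=[]
    for fr in(0,0,1/3,2/3,1): 
      p,R=pose(-59,(87-d)*(1-fr)+105*fr,37 if not o else 80+50*fr,-(90*fr-a)*D,f);q=r.inverse_kinematics(p,R);o.append(None if q is None else np.round(q,2).tolist())
    print(a,f,o)
E
```

```text
grip 53.25239930533927 48.082116054047965 5.6083
[ 0.43234392 -0.5077027  -2.41592794] 8.5 [ 0.66445269  0.88407809 -0.4104113   1.89556401 -0.95488218  0.92095056
  0.97756902]
down 2.2 3.2573181386489427 10.1167
15 0 [[0.29, 0.76, -0.52, 2.2, 0.51, 0.21, 2.37], [0.36, 0.7, -0.63, 2.19, 0.47, 0.31, 2.38], [0.04, 0.72, -0.64, 2.04, 0.83, 0.88, 1.78], [-0.17, 0.92, -0.7, 1.81, 0.88, 1.53, 1.6], [-0.87, 1.05, 0.24, 1.63, 0.54, 1.6, 2.0]]
15 1 [[-0.07, 0.7, -0.03, 2.21, -1.0, 0.28, 0.7], [-0.13, 0.62, 0.06, 2.21, -0.89, 0.37, 0.58], [-0.95, 0.82, 0.82, 2.08, -0.57, 0.65, 0.03], [-1.23, 1.16, 1.08, 1.86, -0.33, 1.02, -0.26], [-1.33, 1.5, 1.24, 1.65, -0.17, 1.38, -0.3]]
20 0 [[0.38, 0.79, -0.59, 2.2, 0.39, 0.17, 2.53], [0.44, 0.73, -0.68, 2.2, 0.37, 0.26, 2.53], [0.07, 0.7, -0.63, 2.06, 0.8, 0.78, 1.83], [-0.15, 0.88, -0.69, 1.84, 0.87, 1.43, 1.62], [-0.25, 1.15, -0.8, 1.62, 0.93, 2.07, 1.48]]
20 1 [[0.09, 0.72, -0.18, 2.22, -1.04, 0.25, 0.79], [0.03, 0.63, -0.1, 2.21, -0.94, 0.35, 0.66], [-0.89, 0.78, 0.77, 2.1, -0.64, 0.61, 0.12], [-1.21, 1.09, 1.04, 1.89, -0.35, 0.97, -0.25], [-1.32, 1.45, 1.22, 1.67, -0.2, 1.34, -0.31]]
25 0 [[0.47, 0.83, -0.66, 2.21, 0.29, 0.14, 2.68], [0.53, 0.77, -0.74, 2.2, 0.26, 0.23, 2.67], [0.1, 0.68, -0.62, 2.08, 0.76, 0.68, 1.9], [-0.13, 0.84, -0.69, 1.87, 0.86, 1.33, 1.65], [-0.25, 1.1, -0.78, 1.64, 0.92, 1.98, 1.5]]
25 1 [[0.23, 0.75, -0.31, 2.22, -1.09, 0.24, 0.89], [0.17, 0.66, -0.23, 2.22, -1.0, 0.35, 0.76], [-0.81, 0.73, 0.69, 2.12, -0.71, 0.57, 0.2], [-1.18, 1.03, 1.01, 1.92, -0.37, 0.91, -0.24], [-1.31, 1.39, 1.2, 1.69, -0.22, 1.3, -0.31]]
```

View pics/w1.png

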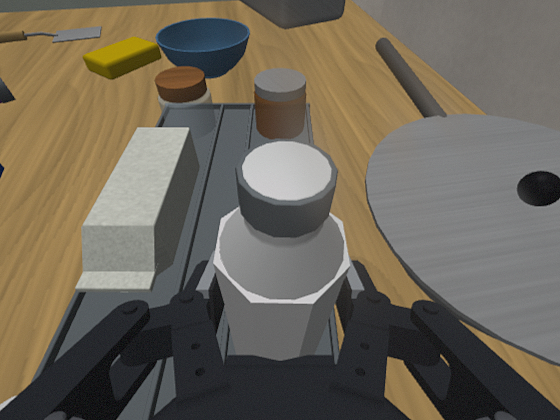

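Bottle is upright in the grip, centred in its lane, with its foot just touching the floor. I'll lift it slightly, ease it toward the tin until the force shows first contact, back off a little and set it down.

```bash
cat >> h.py <<'E'
def close_up(s,x,yaxis,zc,d,a,flip,maxd=9.5,thr=.9):
    """zc: height offset at floor contact. foot end direction is -s*y"""
    b=s*(90-a)*D; P=lambda y,z:pose(x,y-s*E_,6+d+z,b,flip)[0]
    r.line_to(P(yaxis,zc+1.2),vel=15); r.wait(.3)
    fs=[np.array(r.current_force())@EY for _ in range(3)]; f0=np.mean(fs); k=0; log=[]
    while k<maxd:
        k+=.4; r.line_to(P(yaxis-s*k,zc+1.2),vel=12); df=s*(np.array(r.current_force())@EY-f0); log.append(round(float(df),2))
        if df>thr: break
    k-=.6; print("close",k,log,r.current_t())
    r.line_to(P(yaxis-s*k,zc+1.2),vel=12); r.wait(.1); z0=r.current_force()[2]
    for j in range(6):
        r.line_to(P(yaxis-s*k,zc+1.2-.5*(j+1)),vel=12); dz=r.current_force()[2]-z0
        if dz>2.: break
    print("set",1.2-.5*(j+1),dz,r.current_t())
    return yaxis-s*k
E
python3 - <<'E'
from h import *
y=close_up(1,60,-103,2.2,95,30,1);print(y)
E
```

```text
close 7.8000000000000025 [0.28, 0.52, -0.15, 0.32, 0.65, 0.47, 0.05, -0.42, 0.88, 0.55, 0.06, 0.75, 0.29, 0.14, 0.35, 0.0, 0.37, 0.44, 0.56, 0.4, 0.91] 15.9667
set -0.30000000000000004 5.450784322663927 17.0667
-110.8
```

```bash
python3 - <<'E'
from h import *
release(120)
p=T+0*EX-135*EY
r.move_ptp([p[0],p[1],280],down(PS+np.pi)); wpic("w2"); print(r.current_t())
im=np.load("w2.npz")["im"]; g=cv2.resize(im[60:340,90:470],None,fx=2.1,fy=2.1,interpolation=cv2.INTER_CUBIC);save(g,"w2c")
E
```

```text
19.625
```

View pics/w2c.png

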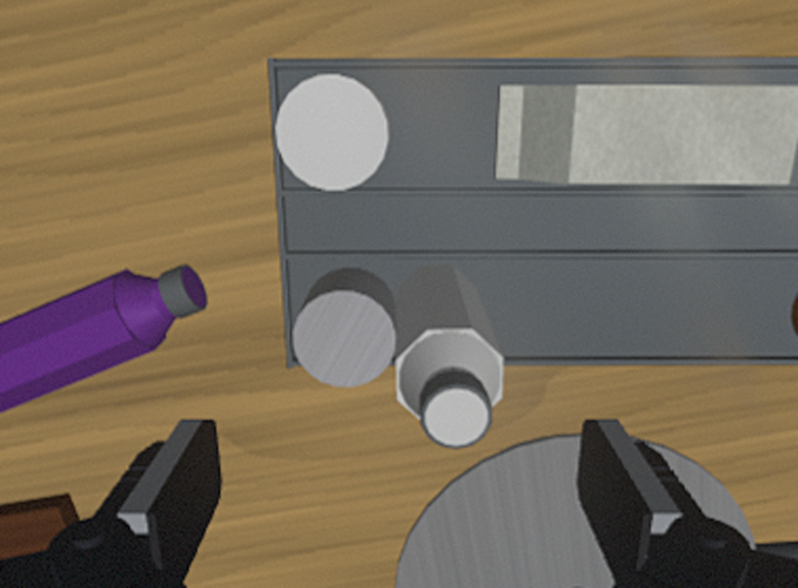

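The bottle stands upright right beside the tin. The tin's lid is centred at about (345,338) and spans columns 293–397. The cap is at about (457,416), and the bottle's left edge is at column 397. I'll check this numerically, then pick up the carton.

```bash
python3 - <<'E'
from h import *
c=dict(np.load("w2.npz"))
for n,u,v,z in(("tin",345,338,62),("cap",456,415,171),("shoulder",450,374,130),("tub",332,132,56),("tray corner",270,59,14)):
    p=ray(c,u/2.1+90,v/2.1+60,z)-T; print(n,round(p@EX,1),round(p@EY,1))
pick(-1,-59,88,100,20,0)
raise_(-1,-59,-12,103,100,20,0)
print(r.current_force(),r.current_t(),np.round(r.current_joint_positions(),2))
lower(-1,-59,103,100,20,0)
wpic("w3")
E
```

```text
tin 60.5 -169.5
cap 54.5 -111.0
shoulder 53.4 -110.5
tub -61.5 -173.8
tray corner -102.1 -214.2
grip 53.68164907514828 48.29366862773895 22.35
[-0.77684306 -0.68980924 -3.09176775] 25.3417 [-0.75  0.99  0.06  1.64  0.6   1.61  1.91]
down -0.20000000000000018 4.962363060417723 27.9583
```

View pics/w3.png

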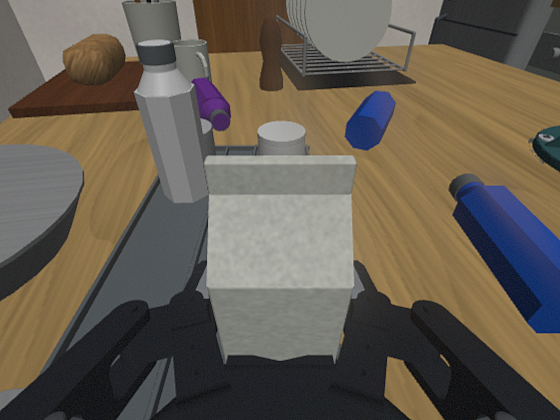

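The carton is upright in the grip, its foot on the floor, and the bottle behind it stands upright touching an unmoved tin. Next I'll close the carton up to the spice jar the same way.

```bash
python3 - <<'E'
from h import *
y=close_up(-1,-59,103,-0.2,100,20,0,maxd=5.9,thr=1.4);print(y)
release(120)
p=T-70*EX+100*EY
r.move_ptp([p[0],p[1],285],down(PS+np.pi)); wpic("w4"); print(r.current_t())
im=np.load("w4.npz")["im"]; g=cv2.resize(im[60:340,90:470],None,fx=2.1,fy=2.1,interpolation=cv2.INTER_CUBIC);save(g,"w4c")
E
```

```text
close 5.400000000000001 [-0.4, -0.4, -0.53, -1.05, -0.89, -0.37, -0.62, -0.71, -0.19, -0.87, -0.32, -0.91, -0.87, -1.16, -0.61] 32.3083
set 0.19999999999999996 2.9712647642258156 33.1583
108.4
35.6583
```

View pics/w4c.png

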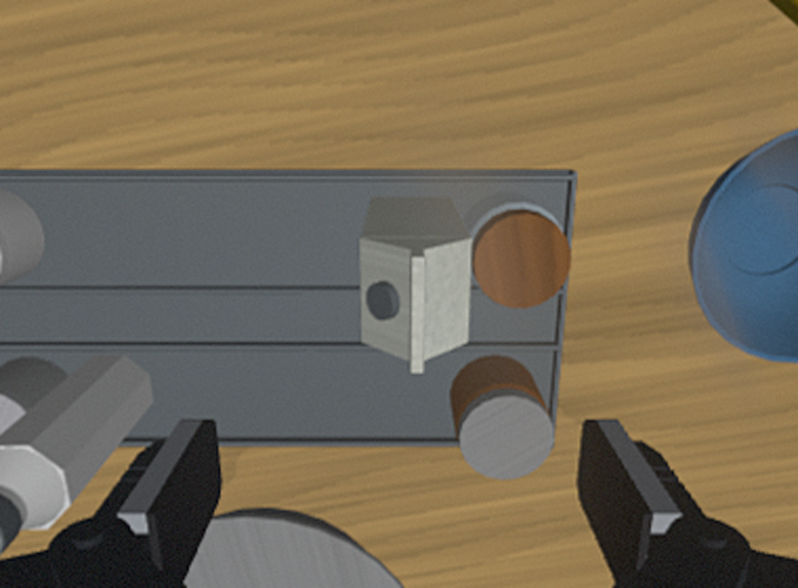

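```bash
python3 - <<'E'
from h import *
c=dict(np.load("w4.npz"))
for n,u,v,z in(("spice",522,258,72),("spice R",571,258,72),("spice L",473,258,72),("ridge",417.5,313,171),("cL",360,238,133),("cR",470,239,133),("cR2",469,342,133),("jam",506,435,70),("tray corner",577,171,14)):
    p=ray(c,u/2.1+90,v/2.1+60,z)-T; print(n,round(p@EX,1),round(p@EY,1))
E
```

```text
spice -60.5 171.9
spice R -60.6 200.4
spice L -60.5 143.4
ridge -61.2 108.2
cL -85.8 81.6
cR -85.4 134.1
cR2 -32.4 135.6
jam 57.3 169.4
tray corner -103.9 215.7
```

The carton is upright and square in its lane; its right edge is at column 470 and the wooden lid is at (522,258). The two gap estimates differ (2–5 mm), so I'll refine the jar's position from the lid's colour mask in both views.

```bash
python3 - <<'E'
from h import *
for n,box in(("w0",(130,200,390,455)),("w4",(140,215,310,375))):
    c=dict(np.load(n+".npz"));im=c["im"];h=cv2.cvtColor(im,cv2.COLOR_RGB2HSV)
    m=((h[...,0]<14)&(h[...,1]>110)&(h[...,2]>70)).astype(np.uint8);k=np.zeros_like(m);k[box[0]:box[1],box[2]:box[3]]=1;m*=k
    cs=max(cv2.findContours(m,0,1)[0],key=cv2.contourArea);e=cv2.fitEllipse(cs);print(n,np.round(e[0],1),np.round(e[1],1),cv2.boundingRect(cs))
    for dx in(-e[1][0]/2,0,e[1][0]/2):
        p=ray(c,e[0][0]+dx,e[0][1],72)-T;print(round(p@EX,1),round(p@EY,1))
# bottom of glass/carton: zoomed crop of the gap
im=np.load("w4.npz")["im"][140:230,255:375];save(cv2.resize(im,None,fx=6.5,fy=6.5,interpolation=cv2.INTER_CUBIC),"w4d")
E
```

```text
w0 [410.6 171.1] [20.2 30.7] (399, 151, 26, 37)
-51.6 145.5
-51.5 157.9
-51.5 170.2
w4 [328.2 186.6] [21.8 32.5] (316, 166, 28, 40)
-55.8 146.1
-55.8 159.4
-55.8 172.8
```

View pics/w4d.png

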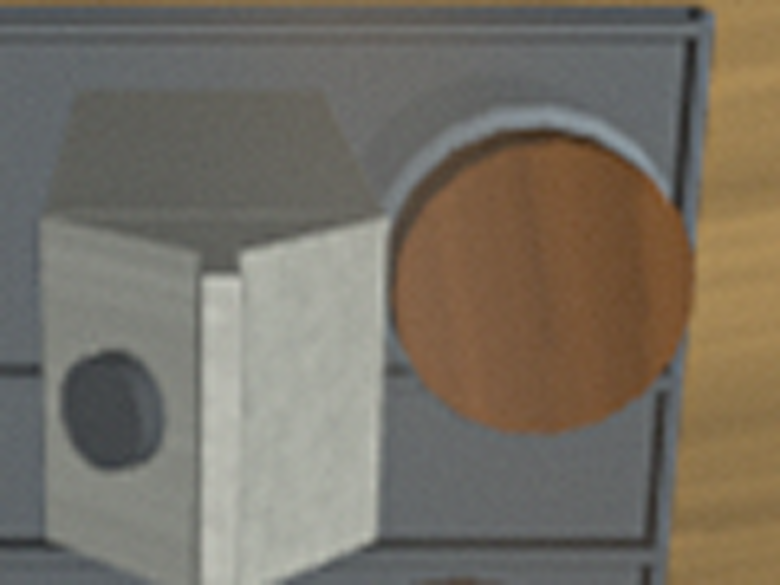

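The lid is narrower than the jar, which puts the jar at y ≈ 172 and leaves a gap of about 4–5 mm. I'll regrasp the carton and close it by about 3.4 mm.

```bash
python3 - <<'E'
from h import *
c=dict(np.load("w4.npz"))
for u in(75,325):
    p=ray(c,u/6.5+255,90/6.5+140,6)-T;print("foot corner",round(p@EX,1),round(p@EY,1))
p,R=pose(-59,108.4+E_,106,-70*D,0)
r.move_ptp(p-120*R[:,2],R); r.line_to(p,vel=100); r.move_gripper(40,45); print(r.current_grip_width(),r.current_t())
y=close_up(-1,-59,108.4,0.0,100,20,0,maxd=3.7,thr=1.5);print(y)
release(120)
p=T-40*EX+135*EY
r.move_ptp([p[0],p[1],285],down(PS+np.pi)); wpic("w5"); print(r.current_t())
im=np.load("w5.npz")["im"][110:340,150:420];save(cv2.resize(im,None,fx=2.6,fy=2.6,interpolation=cv2.INTER_CUBIC),"w5c")
save(r.grab_frame("top"),"top5")
E
```

```text
foot corner -85.5 81.4
foot corner -85.6 135.4
53.54028049813289 38.2917
close 3.3999999999999995 [-0.37, -0.81, -0.35, 0.76, -1.31, -0.25, -0.69, -0.38, -0.75, -0.38] 41.3417
set -0.8 5.327178675984822 42.6917
111.80000000000001
45.1833
```

View pics/w5c.png

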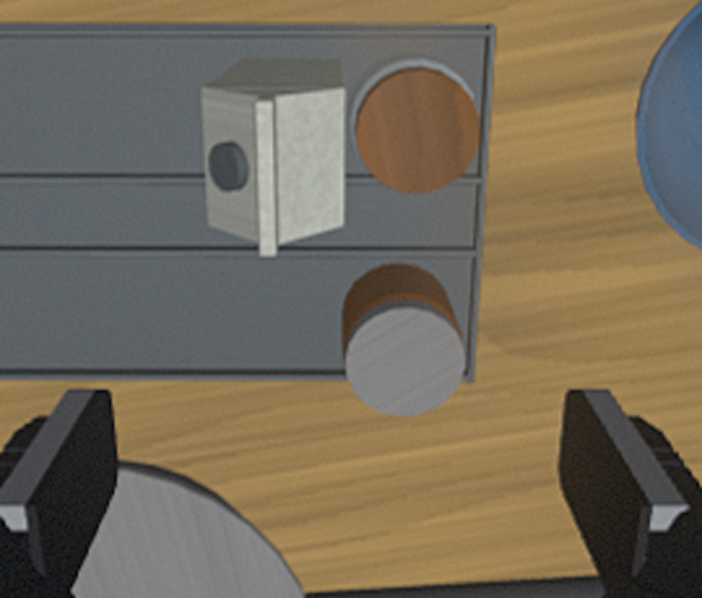

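The carton stands upright. Its right edge is at column 345 and its foot corner at about (341,60), with the lid spanning columns 357–480 and the glass edge at about 352. Now the remaining gap.

```bash
python3 - <<'E'
from h import *
c=dict(np.load("w5.npz"))
for n,u,v,z in(("lidL",357,130,72),("lidR",480,130,72),("lid",418.5,130,72),("glassL z60",352,120,60),("glassL z45",352,115,45),("foot",341,60,6),("top R",345,90,133),("top L",202,90,133),("ridge",266.5,176,171),("jam",405,361,70),("corner",495,26,14)):
    p=ray(c,u/2.6+150,v/2.6+110,z)-T; print(n,round(p@EX,1),round(p@EY,1))
E
```

```text
lidL -59.5 144.1
lidR -59.7 200.5
lid -59.6 172.3
glassL z60 -62.1 142.0
glassL z45 -62.2 142.3
foot -85.1 136.9
top R -85.2 138.0
top L -85.0 84.6
ridge -61.2 111.4
jam 58.6 169.8
corner -103.1 215.6
```

```bash
python3 -c "
from bench import r
print(r.finish_job(),r.current_t())"
```

```text
the job is handed in; nothing more can be done
the job is handed in; nothing more can be done
```

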